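# Feel three pump shock mounts and flag the softest

## Task

Three identical-looking shock mounts from a vacuum pump stand on the lab bench: press each one's round pad well down (past half its travel) to feel its spring, going in order from the robot's left to its right. Then mark the softest, worn-out mount by pushing its white tag fully down, leaving the other two tags up. Only touch and press: do not lift or shove the mounts, leave everything else on the bench where it is, and finish clear of everything.

Things in the scene. Friction and masses are not known exactly. Their poses are not given: they have to be found in the camera images.
- mount_a: One of three look-alike shock mounts, loose on the bench (0.9 kg), their places mixed every time: one left (y over 130 mm), one middle, one right (y under -130 mm). Flat base 160 x 80 x 10 mm, origin at the centre of its underside; pad axis at its own x -38 mm, tag at x +45 mm. Each spring is at least 1.8 times as stiff as the next softer.
- pad_a (a joint): Travel of the pad of mount_a, m: 0 = up, grows as it is pressed straight down, 0.012 = bottomed. Springs back up. Pressing it takes up to 1 N to start, then rises evenly with travel: about 4 N (softest) to 15 N (stiffest) at the bottom, according to the mount.
- pad_a_top (a point): Centre of the flat black rubber top of the pad of mount_a: a round grey cap 48 mm in diameter on a coil spring, its top 62 mm above the bench when up. Moves with the pad.
- tag_a (a joint): Travel of the tag of mount_a, m: 0 to 0.003 at the start (up), grows as it is pushed straight down, 0.020 = fully down on its guide block. A stiff slide (about 4 N) with no spring: it stays where it is left.
- tag_a_top (a point): Centre of the flat top of the tag of mount_a: a white T-shaped tab whose head is 16 (mount's x) x 32 (mount's y) x 8 mm, its top 72 to 75 mm above the bench when up and 55 mm when fully down on the grey guide block (24 x 36 mm, top 47 mm above the bench). Moves with the tag.
- mount_b: One of three look-alike shock mounts, loose on the bench (0.9 kg), their places mixed every time: one left (y over 130 mm), one middle, one right (y under -130 mm). Flat base 160 x 80 x 10 mm, origin at the centre of its underside; pad axis at its own x -38 mm, tag at x +45 mm. Each spring is at least 1.8 times as stiff as the next softer.
- pad_b (a joint): Travel of the pad of mount_b, m: 0 = up, grows as it is pressed straight down, 0.012 = bottomed. Springs back up. Pressing it takes up to 1 N to start, then rises evenly with travel: about 4 N (softest) to 15 N (stiffest) at the bottom, according to the mount.
- pad_b_top (a point): Centre of the flat black rubber top of the pad of mount_b: a round grey cap 48 mm in diameter on a coil spring, its top 62 mm above the bench when up. Moves with the pad.
- tag_b (a joint): Travel of the tag of mount_b, m: 0 to 0.003 at the start (up), grows as it is pushed straight down, 0.020 = fully down on its guide block. A stiff slide (about 4 N) with no spring: it stays where it is left.
- tag_b_top (a point): Centre of the flat top of the tag of mount_b: a white T-shaped tab whose head is 16 (mount's x) x 32 (mount's y) x 8 mm, its top 72 to 75 mm above the bench when up and 55 mm when fully down on the grey guide block (24 x 36 mm, top 47 mm above the bench). Moves with the tag.
- mount_c: One of three look-alike shock mounts, loose on the bench (0.9 kg), their places mixed every time: one left (y over 130 mm), one middle, one right (y under -130 mm). Flat base 160 x 80 x 10 mm, origin at the centre of its underside; pad axis at its own x -38 mm, tag at x +45 mm. Each spring is at least 1.8 times as stiff as the next softer.
- pad_c (a joint): Travel of the pad of mount_c, m: 0 = up, grows as it is pressed straight down, 0.012 = bottomed. Springs back up. Pressing it takes up to 1 N to start, then rises evenly with travel: about 4 N (softest) to 15 N (stiffest) at the bottom, according to the mount.
- pad_c_top (a point): Centre of the flat black rubber top of the pad of mount_c: a round grey cap 48 mm in diameter on a coil spring, its top 62 mm above the bench when up. Moves with the pad.
- tag_c (a joint): Travel of the tag of mount_c, m: 0 to 0.003 at the start (up), grows as it is pushed straight down, 0.020 = fully down on its guide block. A stiff slide (about 4 N) with no spring: it stays where it is left.
- tag_c_top (a point): Centre of the flat top of the tag of mount_c: a white T-shaped tab whose head is 16 (mount's x) x 32 (mount's y) x 8 mm, its top 72 to 75 mm above the bench when up and 55 mm when fully down on the grey guide block (24 x 36 mm, top 47 mm above the bench). Moves with the tag.
- vial_1: Amber sample vial with white cap, diameter 22, height 45 mm, standing between the left and middle mounts. Bystander. Origin at the centre of its underside.
- vial_2: Amber sample vial with white cap, diameter 22, height 45 mm, standing between the middle and right mounts. Bystander. Origin at the centre of its underside.
- collar: Plain steel collar, outside diameter 34, height 14 mm, lying beyond the mounts. Bystander. Origin at the centre of its underside.
- wrench: Steel wrench 160 mm long, lying along its own x axis on the robot's side of the mounts. Bystander. Origin at the point of it on the bench.
- screwdriver: Screwdriver with pale wooden handle, 170 mm long, lying along its own x axis on the robot's side of the mounts. Bystander. Origin at the point of it on the bench.
- jar: Amber jar with white cap, diameter 60, height 85 mm, beyond the mounts. Bystander. Origin at the centre of its underside.
- beaker: Glass beaker, diameter 72, height 85 mm, beyond the mounts. Bystander. Origin at the centre of its underside.
Things that resemble listed ones, but are neither listed nor needed, are in the scene too. Leave any purple or yellow look-alike of the mount_a alone.

How it is judged:
By the outcome, as a careful person would: the job done as asked, in the order asked, and still so for the second after the job is handed in, with the robot touching nothing.
It also fails if it takes over 64 s, if anything falls off the work surface, if the arm or the gripper's body presses on something with over 40 N, if the wrist force passes 120 N, or if a joint passes its speed limit or range.

## Robot

A 6-joint arm with a two-finger parallel gripper is mounted at the origin on the work surface. World frame = base frame: x ahead of the robot, y to its left, z up, the work surface at z = 0. Lengths are in m, angles in rad, forces in N, time in s.
With the tool pointing down it reaches from about 0.275 to 1 m from the base axis. Payload 8.4 kg.
Tool frame: the origin (TCP) lies on the centre line of the jaws, within the pads' length; the fingertips stand 17 mm ahead of it and the grasp point (between the pads) lies 2 mm behind it (bot.tcp_to_tips is the y of the fingertips in the tool frame, in m); y points along the fingers, z is the direction in which the jaws open and shut, and the axes are right-handed (so a half turn about y gives the same grasp; the last joint's range is limited). The gripper opens to 85 mm and grips with 20 to 120 N. Pads are 22 mm wide; open, the fingers measure 114 mm over their backs; the gripper's body (76 mm by 85 mm) begins 54 mm behind the grasp point. The pads swing forward as they close: fully open they stand 13 mm farther back than shut.
Start: joints at [-1.157, 0.353, 1.633, -0, 1.155, -0.002], TCP at [0.252, -0.572, 0.248] pointing down, gripper open.
Joint ranges: [-2.63, 2.63], [-0.92, 2.1], [0.06, 2.66], [-1.3, 4.44], [0, 2.69], [-3.02, 3.02]. Speed limits (rad/s): [2.22, 2.22, 2.79, 3.14, 3.14, 3.14].

## Interface

Orientations are given as a unit quaternion [x, y, z, w].
In Python, from workcell import bot, hand, kinematics, get_obs, vision, hand_in gives the robot as it stands. The module is installed in compiled form; this text tells all that it offers. Calls block until the motion is done:
- bot.reach(position, orientation): joint-space move of the TCP to a pose.
- bot.servo_line(position, ori=None, velocity=0.15): straight line of the TCP; ori=None keeps the orientation; velocity is the mean speed in m/s.
- bot.goto_joints(angles): joint-space move.
- hand.move_gripper(opening, strength=None): finger opening in m; strength is the grip in N (None keeps the last); returns when the fingers have stopped.
- bot.dwell(seconds).
- kinematics.solve_ik(position, orientation): joint angles nearest the present ones, or None.
- get_obs(): the state.
- vision.read_camera(name): name is "side" or "top"; returns a dict with "frame" (384x512x3 uint8, red, green, blue), "intrinsics" (3x3 intrinsics, pixels), "view" (4x4, takes a point from world to camera coordinates). Camera axes: x right, y down, z forward; pixel columns grow to the right and rows downward; lengths in m; the calibration is good to about 2 mm. A picture is of the moment at which its call begins. There is no depth.
A pose or a line that the arm cannot do raises bot.IKError and nothing moves.
- hand_in(): hands the job in, once; it reports no verdict.
The state is a dict: "time_s": time; "joint_pos": joint angles; "joint_vel": joint speeds; "joint_efforts": joint torques, N m; "position": TCP position; "orientation": TCP orientation; "wrist_force": force on the tool from outside, world axes, zero at the start; "ft_torque": the same for the moment, N m; "gripper_width": finger opening in m.
Only numpy, scipy, OpenCV 4.12 (cv2) and the standard library are available. Lean on these libraries where they do the work, as an engineer would, in place of code of your own. Each camera call takes 0.05 s, during which the arm holds its last target. There are 200 camera calls.

## Working session

There is one attempt and no reset: what is moved stays moved. The work goes in short steps, each a Python script; the robot and the scene stay as the last script left them, time stands still between calls to the robot, and variables do not carry over. Pictures are saved under pics/ and viewed, about 8 in all and at most 12, crops included, and the job is handed in when it is done.

```bash
mkdir -p pics
python3 - <<'E'
from workcell import *
import cv2,numpy as np,pickle
d={}
for n in("top","side"):
    c=vision.read_camera(n);d[n]=c
    cv2.imwrite(f"pics/{n}0.png",cv2.resize(c["frame"][:,:,::-1],(800,600),interpolation=cv2.INTER_CUBIC))
    print(n,c["intrinsics"].tolist(),np.round(c["view"],4).tolist())
pickle.dump(d,open("cams.pkl","wb"))
o=get_obs();print(o["time_s"],o["position"],o["orientation"],o["wrist_force"])
E
```

```text
top [[493.0082479255596, 0.0, 254.949501853999], [0.0, 493.0082479255596, 186.74382797010483], [0.0, 0.0, 1.0]] [[-0.0161, -0.9997, 0.0162, -0.0777], [-0.9993, 0.0155, -0.0349, 0.5232], [0.0347, -0.0168, -0.9993, 1.5353], [0.0, 0.0, 0.0, 1.0]]
side [[476.17900616288745, 0.0, 253.68296883545244], [0.0, 476.17900616288745, 187.23003077353349], [0.0, 0.0, 1.0]] [[-0.9969, -0.0766, 0.0149, 0.5458], [-0.0629, 0.6746, -0.7355, 0.1387], [0.0463, -0.7342, -0.6774, 1.1546], [0.0, 0.0, 0.0, 1.0]]
0.1 [ 0.2522886  -0.57136665  0.24762355] [-0.14604212  0.69231612 -0.69144493  0.14585607] [-0.45009863  0.62343637  0.31772787]
```

View pics/top0.png

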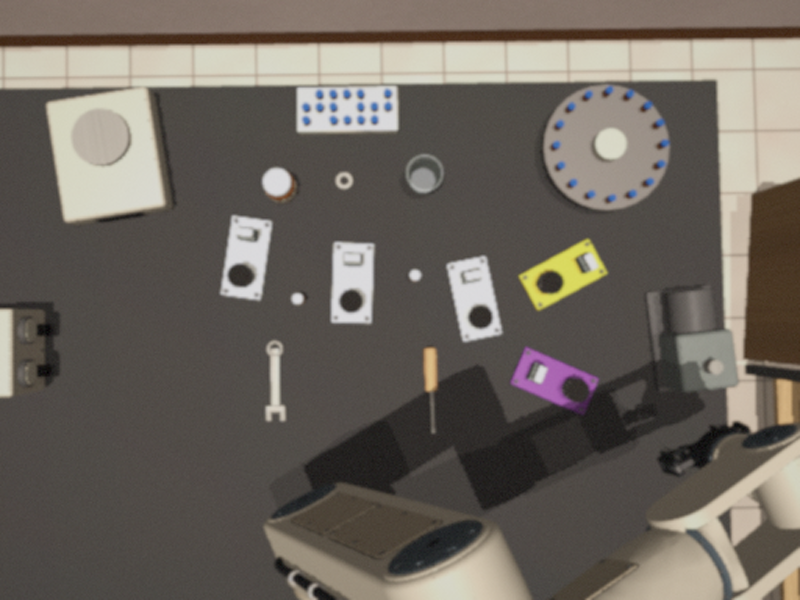

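View pics/side0.png

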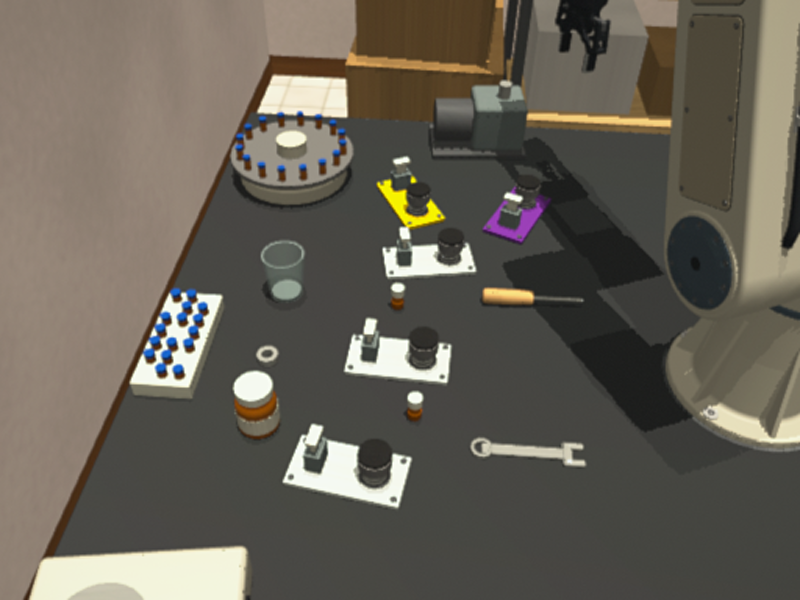

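The three white mounts have their pads at (241,275), (351,300) and (480,316) in the 800x600 top view, and their tags at (247,232), (353,257) and (473,274). The look-alikes are yellow (549,281) and purple (575,388), so I leave those alone. The vials are at (297,298) and (415,275). Next I localise the white ones.

```bash
cat > loc.py <<'E'
import cv2,numpy as np
def ray(c,u,v,z):
    R,t=c["view"][:3,:3],c["view"][:3,3]
    d=R.T@np.linalg.inv(c["intrinsics"])@[u,v,1]; o=-R.T@t
    return o+d*(z-o[2])/d[2]
def proj(c,p):
    q=c["intrinsics"]@(c["view"]@[*p,1])[:3]; return q[:2]/q[2]
E
python3 - <<'E'
import pickle,json
from loc import *
d=pickle.load(open("cams.pkl","rb"));c=d["top"]
im=c["frame"];hsv=cv2.cvtColor(im,cv2.COLOR_RGB2HSV)
w=((hsv[...,1]<40)&(hsv[...,2]>130)).astype(np.uint8)
n,L,S,_=cv2.connectedComponentsWithStats(w)
out=[];tv=im[:,:,::-1].copy();sv=d["side"]["frame"][:,:,::-1].copy()
for p in[(241,275),(351,300),(480,316)]:
    x,y=np.array(p)*.64
    k=max((i for i in range(1,n) if 400<S[i,4]<4000),key=lambda i:-np.hypot(S[i,0]+S[i,2]/2-x,S[i,1]+S[i,3]/2-y))
    cnt=np.argwhere(L==k)[:,::-1].astype(np.float32)
    b=cv2.boxPoints(cv2.minAreaRect(cnt))
    P=np.array([ray(c,*q,.01)[:2] for q in b]); ctr=P.mean(0)
    e=[P[1]-P[0],P[2]-P[1]];e.sort(key=np.linalg.norm);a=e[1]/np.linalg.norm(e[1])
    # dark pad blob
    g=cv2.cvtColor(im,cv2.COLOR_RGB2GRAY);m=np.zeros_like(g);cv2.circle(m,(int(x),int(y)),13,1,-1)
    q=np.argwhere((m>0)&(g<60))[:,::-1].mean(0);pad=ray(c,*q,.062)[:2]
    if a@(ctr-pad)<0:a=-a
    pad2=ctr-.038*a;tag=ctr+.045*a
    print("sz",[round(np.linalg.norm(v),3) for v in e],"ctr",ctr.round(4),"yaw",np.degrees(np.arctan2(a[1],a[0])).round(1),"pad",pad.round(4),pad2.round(4),"tag",tag.round(4))
    out.append(dict(a=a.tolist(),pad=((pad+pad2)/2).tolist(),tag=tag.tolist()))
    for cam,I in((c,tv),(d["side"],sv)):
        for X,z,col in((pad2,.062,(0,0,255)),(pad,.062,(0,255,0)),(tag,.0735,(255,0,0))):
            u,v=proj(cam,(*X,z)); cv2.circle(I,(int(round(u)),int(round(v))),1,col,-1)
json.dump(out,open("m.json","w"))
A=cv2.resize(tv[125:225,130:330],(800,400),interpolation=cv2.INTER_NEAREST)
cv2.imwrite("pics/ov_t.png",A)
cv2.imwrite("pics/ov_s.png",cv2.resize(sv[135:330,170:320],(460,600),interpolation=cv2.INTER_NEAREST))
E
```

```text
sz [np.float64(0.083), np.float64(0.164)] ctr [0.5962 0.2186] yaw -9.0 pad [0.5576 0.2209] [0.5587 0.2245] tag [0.6406 0.2116]
sz [np.float64(0.083), np.float64(0.164)] ctr [0.5431 0.007 ] yaw -2.7 pad [0.5046 0.0078] [0.5051 0.0087] tag [0.588  0.0049]
sz [np.float64(0.083), np.float64(0.164)] ctr [ 0.507  -0.2372] yaw 10.7 pad [ 0.4699 -0.2425] [ 0.4697 -0.2442] tag [ 0.5512 -0.2288]
```

View pics/ov_t.png

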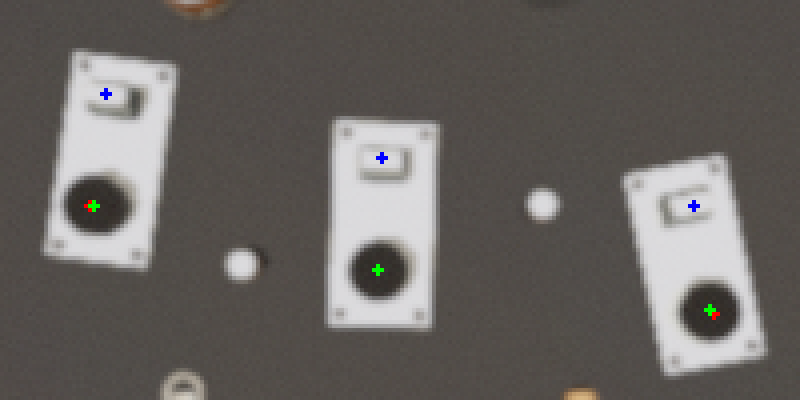

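View pics/ov_s.png

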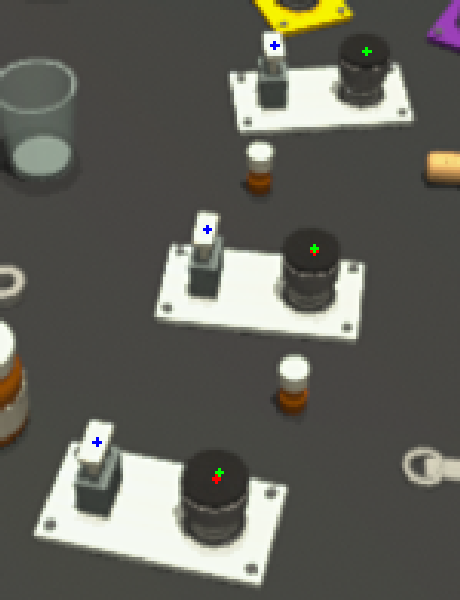

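Markers agree with the pads and tags of the three white mounts in both views, to within about 3 mm. Now pressing the left one, with a force log.

```bash
cat > press.py <<'E'
import json,numpy as np
from scipy.spatial.transform import Rotation as Ro
from workcell import *
M=json.load(open("m.json"))
UP=.15
def quat(a,p):
    best=None
    for s in(1,-1):
        z=s*np.array([-a[1],a[0],0]);y=np.array([0,0,-1.]);R=np.column_stack([np.cross(y,z),y,z])
        q=Ro.from_matrix(R).as_quat();j=kinematics.solve_ik(p,q)
        if j is not None and(best is None or abs(j[5])<best[0]):best=(abs(j[5]),q)
    return best[1]
def fz(n=4):
    v=[]
    for _ in range(n): bot.dwell(.03);v.append(get_obs()["wrist_force"])
    return np.mean(v,0)
def over(xy,a):
    p=[*xy,UP];bot.reach(p,quat(a,p))
def press(xy,z0,travel,fmax,step=.001):
    """down from tip height z0; stop at `travel` past first contact or at fmax"""
    T=bot.tcp_to_tips;bot.servo_line([*xy,z0+T],velocity=.12);bot.dwell(.15);b=fz(6)
    z=z0;zc=None;log=[]
    while z>z0-.045:
        z-=step;bot.servo_line([*xy,z+T],velocity=.02);f=fz()-b
        tip=get_obs()["position"][2]-T;log.append((round(tip*1e3,1),round(float(f[2]),2)))
        if zc is None and f[2]>.35:zc=tip
        if f[2]>fmax or(zc and zc-tip>=travel):break
    print("base",b.round(2),"contact",zc,log,"lat",f[:2].round(2))
    bot.servo_line([*xy,UP],velocity=.15)
    return log
E
python3 - <<'E'
from press import *
print(get_obs()["time_s"],bot.tcp_to_tips)
hand.move_gripper(0.0,40);print(get_obs()["gripper_width"])
m=M[0];over(m["pad"],m["a"]);print(get_obs()["time_s"],get_obs()["joint_pos"])
press(m["pad"],.068,.0105,22)
print(get_obs()["time_s"])
E
```

```text
0.1 0.017
-0.00016996963984643214
3.875 [ 3.75985610e-01  4.23949006e-01  1.77010354e+00 -1.37993662e-04
  9.47374584e-01 -1.03705938e+00]
base [ 0.14 -0.14 -0.19] contact 0.0669549535719142 [(np.float64(67.0), 0.4), (np.float64(66.0), 0.48), (np.float64(65.0), 0.38), (np.float64(64.0), 0.26), (np.float64(63.0), -0.11), (np.float64(62.1), 0.89), (np.float64(61.1), 1.99), (np.float64(60.1), 3.48), (np.float64(59.1), 4.47), (np.float64(58.1), 5.61), (np.float64(57.2), 6.19), (np.float64(56.3), 7.43)] lat [-0.77 -0.26]
10.1833
```

The contact trigger fired on noise, so the left press reached only about 5.7 mm. The tip height matches the known 62 mm, so I press the left one again to an absolute depth of about 10 mm, then do the others.

```bash
cat >> press.py <<'E'
def press2(xy,zs,fmax):
    T=bot.tcp_to_tips;bot.servo_line([*xy,zs[0]+.004+T],velocity=.12);bot.dwell(.2);b=fz(8);log=[]
    for z in zs:
        bot.servo_line([*xy,z+T],velocity=.02);bot.dwell(.1);f=fz(6)-b
        tip=get_obs()["position"][2]-T;log.append((round(float(tip)*1e3,1),round(float(f[2]),2)))
        if f[2]>fmax:break
    print(log,"lat",f[:2].round(2))
    bot.servo_line([*xy,UP],velocity=.15)
    return log
E
python3 - <<'E'
from press import *
for i,m in enumerate(M):
    if i: over(m["pad"],m["a"])
    L=np.array(press2(m["pad"],[.060,.057,.0545,.052],22))
    print(i,"slope N/mm",-np.polyfit(L[:,0],L[:,1],1)[0],get_obs()["time_s"])
E
```

```text
[(60.2, 2.61), (57.2, 6.88), (55.0, 8.84), (52.7, 11.43)] lat [-0.59 -0.37]
0 slope N/mm 1.1583924349881813 14.4667
[(60.0, 0.41), (57.1, 1.67), (54.5, 2.32), (52.1, 2.88)] lat [1.09 0.05]
1 slope N/mm 0.3085071072948992 19.6333
[(60.1, 2.11), (57.1, 4.13), (54.6, 4.95), (52.2, 6.7)] lat [ 1.71 -0.67]
2 slope N/mm 0.5576990122022063 25.9833
```

Stiffness comes out at 1.16, 0.31 and 0.56 N/mm, so the middle mount is clearly the softest. Now pushing its tag down.

Run:
```python
from press import *
import cv2
m=M[1];over(m["tag"],m["a"])
press2(m["tag"],[.070,.062,.057,.0555,.0545,.0535,.0525,.0515,.0505],16)
bot.goto_joints([-1.157,0.353,1.633,0,1.155,-0.002])
print(get_obs()["time_s"],get_obs()["position"])
s=vision.read_camera("side");t=vision.read_camera("top")
a=cv2.resize(s["frame"][135:330,170:320,::-1],(400,520),interpolation=cv2.INTER_CUBIC)
b=cv2.resize(t["frame"][125:225,130:330,::-1],(400,200),interpolation=cv2.INTER_CUBIC)
o=np.zeros((520,800,3),np.uint8);o[:,:400]=a;o[:200,400:]=b
import pickle
d=pickle.load(open("cams.pkl","rb"))["top"]["frame"]
df=cv2.absdiff(d,t["frame"])[125:225,130:330];o[250:450,400:]=cv2.resize(df*3,(400,200))
cv2.imwrite("pics/end.png",o)
```

```text
[(69.9, -0.16), (62.0, 0.0), (57.0, -0.24), (55.5, 0.45), (55.0, 7.09), (54.9, 17.24)] lat [-5.57 -0.45]
36.1 [ 0.25347531 -0.57148666  0.24827502]
```

View pics/end.png

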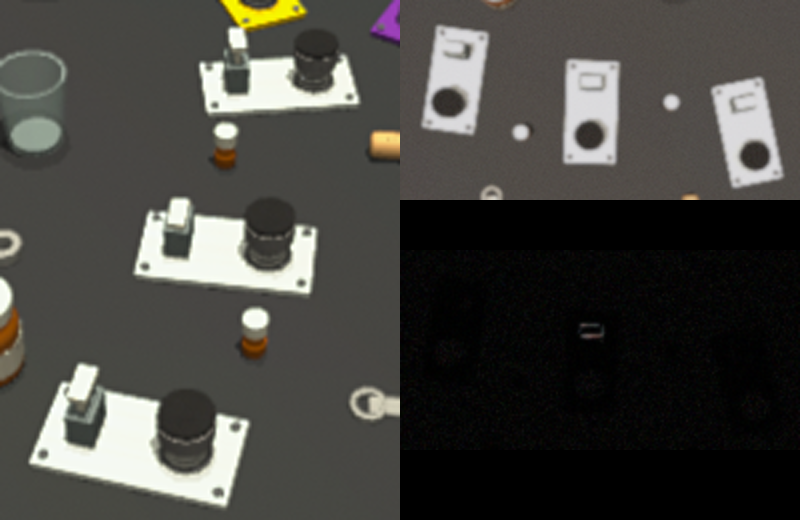

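The view shows the middle tag (178,213) down on its guide block. The left tag (83,382) and right tag (237,47) are still up, and the top-view difference shows nothing else moved.

```bash
python3 -c "
from workcell import *
print(hand_in(),get_obs()['time_s'])"
```

```text
the job is handed in; nothing more can be done
the job is handed in; nothing more can be done
```

The job is handed in. I pressed the three white mounts' pads left to right, about 9–10 mm deep each, and pushed the white tag of the softest one, the middle mount, fully down.

- **Spring readings:** the left mount measured about 1.16 N/mm, the middle 0.31 N/mm and the right 0.56 N/mm, so the middle is clearly the softest. My first press on the left pad stopped at about 5.7 mm because noise set off the contact check. I pressed it again to full depth before going on to the middle one.
- **Tag:** it hit a hard stop with the fingertips at 54.9 mm above the bench, against the stated 55 mm for fully down. The roughly 4 N of sliding friction did not show up in the readings, which were taken with the arm paused between steps.
- **Final look:** the middle tag is down and the other two are up. In the top-view crop around the mounts, before and after, only that tag changed. I did not compare the bench outside that crop.
- **Finish:** the arm went back to its start pose, clear of everything, at about 36 s of the 64 s allowed.

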